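# Line up the gift tubes by size on the display board

## Task

Line up the four lidded cardboard tubes in order of size on the four round marks of the black display board: the largest on the mark next to the tall steel end plate, then ever smaller, the smallest on the farthest mark. Stand each one upright, lid up, centred on its mark, and leave the jar standing where it is.

Things in the scene. Friction and masses are not known exactly. Their poses are not given: they have to be found in the camera images.
- tube_r: The largest of the four loose lidded cardboard tubes (all plain brown card with a white lid): closed upright cylinder, 60 mm diameter, 110 mm tall, lid up. Origin: centre of its underside; z up. Standing on the table at the start.
- tube_p: The second largest of the four loose lidded cardboard tubes (all plain brown card with a white lid): closed upright cylinder, 52 mm diameter, 90 mm tall, lid up. Origin: centre of its underside; z up. Standing on the table at the start.
- tube_s: The third largest of the four loose lidded cardboard tubes (all plain brown card with a white lid): closed upright cylinder, 44 mm diameter, 70 mm tall, lid up. Origin: centre of its underside; z up. Standing on the table at the start.
- tube_q: The smallest of the four loose lidded cardboard tubes (all plain brown card with a white lid): closed upright cylinder, 36 mm diameter, 50 mm tall, lid up. Origin: centre of its underside; z up. Standing on the table at the start.
- mark_a: One of four identical flat round marks (68 mm diameter, white rim, grey middle, no raised edge) in a straight row 85 mm apart on a fixed black board 90 mm wide, 384 mm long and 12 mm thick. Which of the four marks in the row carries this name changes from start to start. Origin: centre of the mark on the board's top face, which is the height where a tube's underside rests; z up, y along the row.
- mark_b: One of four identical flat round marks (68 mm diameter, white rim, grey middle, no raised edge) in a straight row 85 mm apart on a fixed black board 90 mm wide, 384 mm long and 12 mm thick. Which of the four marks in the row carries this name changes from start to start. Origin: centre of the mark on the board's top face, which is the height where a tube's underside rests; z up, y along the row.
- mark_c: One of four identical flat round marks (68 mm diameter, white rim, grey middle, no raised edge) in a straight row 85 mm apart on a fixed black board 90 mm wide, 384 mm long and 12 mm thick. Which of the four marks in the row carries this name changes from start to start. Origin: centre of the mark on the board's top face, which is the height where a tube's underside rests; z up, y along the row.
- mark_d: One of four identical flat round marks (68 mm diameter, white rim, grey middle, no raised edge) in a straight row 85 mm apart on a fixed black board 90 mm wide, 384 mm long and 12 mm thick. Which of the four marks in the row carries this name changes from start to start. Origin: centre of the mark on the board's top face, which is the height where a tube's underside rests; z up, y along the row.
- end_plate: Tall steel end plate fixed upright on one end of the board (either end, it changes): 80 mm wide across the board, 6 mm thick, 90 mm tall above the board. Its centre is 57.5 mm from the nearest mark's centre. The other end carries only a 12 mm high black lip. Origin: centre of its underside, on the board's top face; z up, y along the row.
- jar: Bystander: loose amber glass jar with a steel lid, 66 mm diameter, 85 mm tall, standing on the table among the tubes. Origin: centre of its underside; z up.
Mind the look-alikes: they are no part of the job. What is shaped like the tube_q but purple or turquoise is not meant.

How it is judged:
By the outcome, as a careful person would: the job done as asked, in the order asked, and still so for the second after the job is handed in, with the robot touching nothing.
It also fails if it takes over 112 s, if anything falls off the work surface, if the arm or the gripper's body presses on something with over 40 N, if the wrist force passes 120 N, or if a joint passes its speed limit or range.

## Robot

A 7-joint arm with a two-finger parallel gripper is mounted at the origin on the work surface. World frame = base frame: x ahead of the robot, y to its left, z up, the work surface at z = 0. Lengths are in m, angles in degrees, forces in N, time in s.
With the tool pointing down it reaches from about 0.425 to 0.875 m from the base axis. Payload 4.7 kg.
Tool frame: the origin (TCP) lies midway between the tips of the shut fingers; the grasp point (between the pads) lies 19 mm behind it; z points along the fingers, y is the direction in which the jaws open and shut (so a half turn about z gives the same grasp; the last joint's range is limited). The gripper opens to 87 mm and grips with 3 to 60 N. Pads are 19 mm wide; open, the fingers measure 117 mm over their backs; the gripper's body (75 mm by 190 mm) begins 51 mm behind the grasp point.
Start: joints at [-69.15, 18.392, -4.016, 83.108, 1.295, 78.541, -3.26], TCP at [0.223, 0.611, 0.223] pointing down, gripper open.
Joint ranges: [-163.93, 163.93], [-17.29, 119.83], [-79.2, 71.16], [3.27, 140.29], [-89.18, 269.18], [5.43, 117.66], [-154.24, 154.24]. Speed limits (degrees/s): [147.25, 147.25, 180, 180, 180, 180, 180].

## Interface

Orientations are given as [roll, pitch, yaw] about the fixed x, y, z axes, in that order (R = Rz(yaw) Ry(pitch) Rx(roll)).
In Python, from cell import env gives the robot as it stands. The module is installed in compiled form; this text tells all that it offers.
- The arm moves only by the tool servo_tool, never from a script. Its argument "plan" is a list of rows, each a list of 3 entries, a list of its own where there are three numbers: the opening, from 0 (shut) to 1 (fully open), then the shift along the tool's x, y, z in cm, then the turn, a rotation vector about the tool's x, y, z in degrees. A call has 1 to 20 rows; each row shifts and turns the pose as measured when the row begins, along the tool's axes as they then stand; what a row does not reach is not made up. A row lasts 1/12 s, in which the tool goes at most 41.7 mm and 7.16 degrees, less where a joint would pass 70% of its speed; a pose out of reach is approached as far as the arm can. A call is refused whole if a number of a shift passes 4.17 or a number of a turn 7.16, either way. A call with a gripper value outside its range is refused whole. The fingers move at their own pace and stop on an object; "force" is the grip in N (left out, the last holds). Time passes only in rows, so rows that do not move let the fingers close. It gives the time, the measured TCP pose, the force and the opening at its end, in the units of the state.
- env.get_obs(): the state, without advancing time (a new reading comes with each control period).
- env.read_camera(name): name is "scene" or "top" or "wrist"; returns a dict with "image" (480x640x3 uint8, blue, green, red), "fx", "fy", "cx", "cy" (pixels), "rvec" (rotation vector, rad) and "tvec" (3), from world to camera coordinates, as OpenCV has them; the wrist camera has in their place "T_tool_cam" (4x4, takes a point from camera to tool coordinates, whose origin is the TCP and whose axes are the flange's). Camera axes: x right, y down, z forward; pixel columns grow to the right and rows downward; lengths in m; the calibration is good to about 2 mm. The wrist camera is an equidistant fisheye: a pixel r from the principal point sees the ray r / f radians off the axis. A picture is of the moment at which its call begins: read the wrist's pose just before it. There is no depth.
- env.sign_off(): hands the job in, once; it reports no verdict.
The state is a dict: "time_s": time; "qpos": joint angles; "joint_velocities": joint speeds; "effort": joint torques, N m; "tool_pos": TCP position; "tool_rot": TCP orientation; "force": force on the tool from outside, world axes, zero at the start; "wrist_torque": the same for the moment, N m; "grip_width": finger opening in m.
Only numpy, scipy, OpenCV 4.12 (cv2) and the standard library are available. Lean on these libraries where they do the work, as an engineer would, in place of code of your own. Each camera call takes 0.05 s, during which the arm holds its last target. There are 200 camera calls.

## Working session

There is one attempt and no reset: what is moved stays moved. The work goes in short steps, Python scripts to look and compute and a tool call to move; the robot and the scene stay as the last step left them, time stands still between calls to the robot, and variables do not carry over. Pictures are saved under pics/ and viewed, about 12 in all and at most 16, crops included, and the job is handed in when it is done.

Besides the shell and the picture viewer there is one more tool, called as name(argument=value, ...), one argument or row to a line, values as JSON. servo_tool: Moves the arm, as the interface text tells. Its arguments: {"type":"object","properties":{"plan":{"type":"array"},"force":{"type":"number"}},"required":["plan"]}

```bash
mkdir -p pics; cat > h.py <<'E'
import numpy as np, cv2
from cell import env
def ray(c,uv):
    R=cv2.Rodrigues(np.array(c["rvec"],float))[0]; t=np.array(c["tvec"],float).ravel()
    d=R.T@np.array([(uv[0]-c["cx"])/c["fx"],(uv[1]-c["cy"])/c["fy"],1.]); return -R.T@t,d
def onz(c,uv,z):
    o,d=ray(c,uv); return (o+d*(z-o[2])/d[2])
E
python3 - <<'E'
from h import *
for n in("scene","top"):
    c=env.read_camera(n); cv2.imwrite(f"pics/{n}0.png",c["image"])
    np.save(n+"0.npy",c,allow_pickle=True); o,_=ray(c,(320,240)); print(n,o,c["fx"],onz(c,(320,240),0))
o=env.get_obs(); print(o["time_s"],o["tool_pos"],o["tool_rot"],o["grip_width"],o["force"])
E
```

```text
scene [1.03947434 0.55090369 0.55885232] 622.2529897000994 [ 0.44424415 -0.06015629  0.        ]
top [ 0.41901345 -0.01312968  0.83869073] 522.805667235258 [0.48752175 0.01164223 0.        ]
0.1 [0.22263146 0.61014957 0.22157086] [-1.79900535e+02  5.73814534e-03  1.59962774e+02] 0.0873058001765366 [-1.13978504 -0.29866868 -0.63967631]
```

View pics/scene0.png

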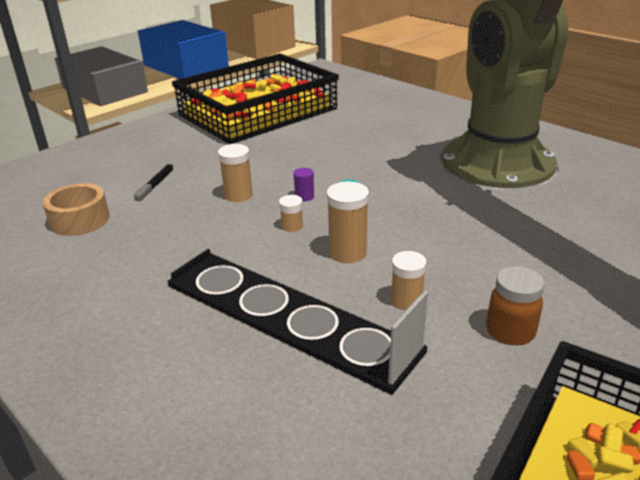

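View pics/top0.png

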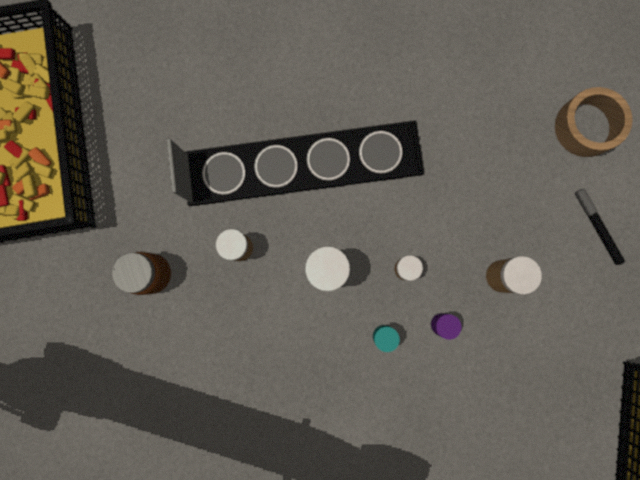

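Top view: white lids at r (328,269), p (522,275), s (232,245) and q (409,268). Look-alikes are turquoise (387,339), purple (448,326) and the jar (134,273, steel lid). The marks are at (224,173), (276,166), (329,159) and (381,152), with the plate at the left end (180,170). Next I measure.

```bash
python3 - <<'E'
from h import *
c=np.load("top0.npy",allow_pickle=True).item(); im=c["image"]; g=im.min(2)
for n,(u,v),z,r in [("r",(328,269),.11,24),("p",(522,275),.09,22),("s",(232,245),.07,18),("q",(409,268),.05,16),("jar",(134,273),.085,22)]:
    w=g[v-30:v+30,u-30:u+30]
    m=(w>(150 if n!="jar" else 85)).astype(np.uint8)
    k=max(cv2.findContours(m,0,1)[0],key=cv2.contourArea)
    (a,b),rr=cv2.minEnclosingCircle(k); p=onz(c,(a+u-30,b+v-30),z)
    e=onz(c,(a+u-30+rr,b+v-30),z); print(n,w.max(),(a+u-30,b+v-30),p.round(4),"diam",2*np.linalg.norm(e-p).round(4))
P=[]
for (u,v) in [(224,173),(276,166),(329,159),(381,152)]:
    w=g[v-27:v+27,u-25:u+25]; m=(w>110).astype(np.uint8)
    k=max(cv2.findContours(m,0,1)[0],key=cv2.contourArea); (a,b),ax,_=cv2.fitEllipse(k)
    p=onz(c,(a+u-25,b+v-27),.012); P.append(p); print((a+u-25,b+v-27),ax,p.round(4))
P=np.array(P); d=P[3]-P[0]; print(np.linalg.norm(np.diff(P,axis=0),axis=1), np.degrees(np.arctan2(d[1],d[0])))
cv2.imwrite("pics/crop.png",cv2.resize(im[220:360,200:560],None,fx=2.2,fy=2.2))
E
```

```text
r 196 (326.92241287231445, 268.3103446960449) [ 0.4393 -0.0024  0.11  ] diam 0.061
p 181 (522.5, 274.5) [ 0.439  -0.2794  0.09  ] diam 0.0526
s 192 (230.42227935791016, 244.06994819641113) [0.4722 0.142  0.07  ] diam 0.045
q 188 (409.53125, 267.53125) [ 0.4457 -0.1254  0.05  ] diam 0.036
jar 140 (133.5, 272.5) [0.426 0.278 0.085] diam 0.1216
(223.3736801147461, 172.65103721618652) (39.05366516113281, 40.039241790771484) [0.5913 0.1704 0.012 ]
(275.4761219024658, 165.5822048187256) (40.928104400634766, 41.5823974609375) [0.6049 0.0866 0.012 ]
(327.8590564727783, 158.58340072631836) (40.94662094116211, 41.89495849609375) [0.6184 0.0025 0.012 ]
(380.24058723449707, 151.50470542907715) (40.99323272705078, 41.8892822265625) [ 0.632  -0.0814  0.012 ]
[0.08488033 0.08517589 0.08505069] -80.80847493489718
```

View pics/crop.png

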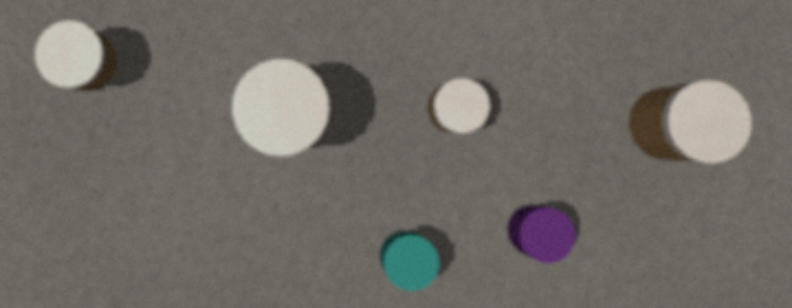

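Only the four white-lidded brown tubes fit. The lid diameters of 61, 52.6, 45 and 36 mm match r, p, s and q, and purple and turquoise are excluded. I'll swing the arm over, with the jaws turned across the row.

servo_tool(
  plan=[
    [1,[-3.8,0,0],[0,0,3.4]],
    [1,[-3.8,0,0],[0,0,3.4]],
    [1,[-3.8,0,0],[0,0,3.4]],
    [1,[-3.8,0,0],[0,0,3.4]],
    [1,[-3.8,0,0],[0,0,3.4]],
    [1,[-3.8,0,0],[0,0,3.4]],
    [1,[-3.8,0,0],[0,0,3.4]],
    [1,[-3.8,0,0],[0,0,3.4]],
    [1,[-3.8,0,0],[0,0,3.4]],
    [1,[-3.8,0,0],[0,0,3.4]],
    [1,[-3.8,0,0],[0,0,3.4]],
    [1,[-3.8,0,0],[0,0,3.4]],
    [1,[-3.8,0,0],[0,0,3.4]],
    [1,[-3.8,0,0],[0,0,3.4]],
    [1,[-3.8,0,0],[0,0,3.4]],
    [1,[-3.8,0,0],[0,0,3.4]],
    [1,[-3.8,0,0],[0,0,3.4]],
    [1,[-3.8,0,0],[0,0,3.4]],
  ],
  force=20,
)

```text
time_s: 1.6
tool_pos: [0.6499, 0.1037, 0.2061]
tool_rot: [-178.9, 0.3, 97.4]
force: [0.3, -0.6, 0.1]
grip_width: 0.0869
```

```bash
cat >> h.py <<'E'
from scipy.spatial.transform import Rotation as Ro
T=dict(r=(.439,-.002),p=(.439,-.279),s=(.472,.142),q=(.446,-.125),m1=(.591,.170),m2=(.605,.087),m3=(.618,.0025),m4=(.632,-.081))
def go(name,z,dxy=(0,0)):
    "remaining turn (about tool axes) to yaw 99.2 tool-down, and shift in cm along the levelled tool axes"
    o=env.get_obs(); R=Ro.from_euler("xyz",o["tool_rot"],degrees=True); G=Ro.from_euler("xyz",[180,0,99.2],degrees=True)
    p=np.array(o["tool_pos"]); t=np.array([*(np.array(T[name])+dxy),z])
    print("t",round(o["time_s"],2),"pos",p.round(4),"rot",np.round(o["tool_rot"],1),"w",round(o["grip_width"],4),"F",np.round(o["force"],1))
    print(name,"turn",(R.inv()*G).as_rotvec(degrees=True).round(2),"shift cm",(G.inv().apply(t-p)*100).round(2),"q",np.round(o["qpos"],0))
E
python3 -c "
from h import *
go('r',.15)"
```

```text
t 1.6 pos [0.6499 0.1037 0.2061] rot [-178.9    0.3   97.4] w 0.0869 F [ 0.3 -0.6  0.1]
r turn [-1.15  0.29 -1.82] shift cm [ -7.07 -22.51   5.61] q [-29.  21.  23.  83.  -8.  79.   2.]
```

servo_tool(
  plan=[
    [1,[-0.9,-2.8,0],[-1.1,0.3,-1.8]],
    [1,[-0.9,-2.8,0],[0,0,0]],
    [1,[-0.9,-2.8,0],[0,0,0]],
    [1,[-0.9,-2.8,0],[0,0,0]],
    [1,[-0.9,-2.8,0],[0,0,0]],
    [1,[-0.9,-2.8,0],[0,0,0]],
    [1,[-0.9,-2.8,0],[0,0,0]],
    [1,[-0.8,-2.9,0],[0,0,0]],
    [1,[0,0,0],[0,0,0]],
    [1,[0,0,0],[0,0,0]],
  ],
)

```text
time_s: 2.43
tool_pos: [0.4254, -0.0207, 0.1976]
tool_rot: [-179.1, 0.6, 97.8]
force: [0.0, 0.8, -0.3]
grip_width: 0.0873
```

```bash
python3 -c "
from h import *
go('r',.056)
c=env.read_camera('wrist'); cv2.imwrite('pics/w1.png',c['image']); print({k:v for k,v in c.items() if k!='image'})"
```

```text
t 2.43 pos [ 0.4254 -0.0207  0.1976] rot [-179.1    0.6   97.8] w 0.0873 F [ 0.   0.8 -0.3]
r turn [-0.88  0.54 -1.41] shift cm [ 1.63  1.64 14.16] q [-28.  -9.  24. 115.   5.  75.   2.]
{'fx': 371.64829954431775, 'fy': 371.64829954431775, 'cx': 319.3817868466827, 'cy': 237.76652895244268, 'T_tool_cam': array([[-9.45463193e-05, -9.65774820e-01, -2.59381936e-01,
         7.12178326e-02],
       [ 9.99999956e-01, -1.64619972e-04,  2.48434836e-04,
        -8.12719887e-04],
       [-2.82631556e-04, -2.59381901e-01,  9.65774792e-01,
        -1.62698082e-01],
       [ 0.00000000e+00,  0.00000000e+00,  0.00000000e+00,
         1.00000000e+00]])}
```

View pics/w1.png

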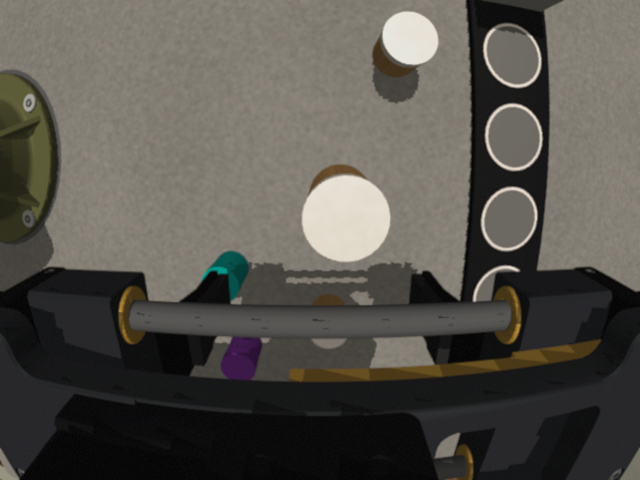

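The wrist view shows r's lid at (346,218), s at (410,38), the marks in a column at x≈510, and q partly hidden below (330,330). I'll cast these as a cross-check.

```bash
cat >> h.py <<'E'
def won(c,o,uv,z):
    x,y=(uv[0]-c["cx"])/c["fx"],(uv[1]-c["cy"])/c["fx"]; th=np.hypot(x,y); k=np.sin(th)/max(th,1e-9)
    M=np.array(c["T_tool_cam"]); R=Ro.from_euler("xyz",o["tool_rot"],degrees=True).as_matrix()
    d=R@M[:3,:3]@np.array([x*k,y*k,np.cos(th)]); s=R@M[:3,3]+np.array(o["tool_pos"]); return s+d*(z-s[2])/d[2]
def wblobs(c,z,lo=150,amin=300):
    o=env.get_obs(); m=(c["image"].min(2)>lo).astype(np.uint8)
    for k in cv2.findContours(m,0,1)[0]:
        if cv2.contourArea(k)<amin: continue
        w=np.array([won(c,o,p[0],z)[:2] for p in k],np.float32); (q,r)=cv2.minEnclosingCircle(w)
        print("px",k[:,0].mean(0).round(0),"xy",np.round(q,4),"diam",round(2*r,4))
E
python3 -c "
from h import *
c=env.read_camera('wrist')
for z in(.11,.07,.012): print(z);wblobs(c,z)"
```

```text
0.11
px [509. 218.] xy [0.5631 0.0168] diam 0.049
px [346. 218.] xy [ 0.4401 -0.0019] diam 0.0619
px [514. 136.] xy [0.5532 0.0773] diam 0.0491
px [410.  37.] xy [0.4655 0.1302] diam 0.0395
0.07
px [509. 218.] xy [0.5864 0.0113] diam 0.0569
px [346. 218.] xy [ 0.4437 -0.0105] diam 0.0718
px [514. 136.] xy [0.5749 0.0814] diam 0.0569
px [410.  37.] xy [0.4731 0.1428] diam 0.0458
0.012
px [509. 218.] xy [0.6201 0.0031] diam 0.0684
px [346. 218.] xy [ 0.4488 -0.023 ] diam 0.0862
px [514. 136.] xy [0.6063 0.0874] diam 0.0683
px [410.  37.] xy [0.4841 0.1611] diam 0.0549
```

The two views agree to within 1.5 mm. I'll correct sideways, then descend.

servo_tool(
  plan=[
    [1,[0.8,0.8,1],[-0.9,0.5,-1.4]],
    [1,[0.8,0.8,1],[0,0,0]],
    [1,[0,0,0],[0,0,0]],
    [1,[0,0,0],[0,0,0]],
  ],
)

```text
time_s: 2.87
tool_pos: [0.4433, -0.001, 0.1771]
tool_rot: [179.9, 0.2, 99.3]
force: [-0.1, -0.3, 0.9]
grip_width: 0.0869
```

```bash
python3 -c "
from h import *
go('r',.056)"
```

```text
t 2.87 pos [ 0.4433 -0.001   0.1771] rot [179.9   0.2  99.3] w 0.0869 F [-0.1 -0.3  0.9]
r turn [0.07 0.2  0.15] shift cm [-0.03 -0.44 12.11] q [-29.  -7.  24. 115.   3.  71.   3.]
```

servo_tool(
  plan=[
    [1,[0,-0.3,1.5],[0,0,0]],
    [1,[0,0,2],[0,0,0]],
    [1,[0,0,2],[0,0,0]],
    [1,[0,0,2],[0,0,0]],
    [1,[0,0,2],[0,0,0]],
    [1,[0,0,1.5],[0,0,0]],
    [1,[0,0,0.5],[0,0,0]],
    [1,[0,0,0],[0,0,0]],
    [1,[0,0,0],[0,0,0]],
  ],
)

```text
time_s: 3.62
tool_pos: [0.4465, -0.0031, 0.0617]
tool_rot: [179.8, 0.5, 99.5]
force: [-0.1, 0.1, 0.2]
grip_width: 0.087
```

```bash
python3 -c "
from h import *
go('r',.056)"
```

```text
t 3.62 pos [ 0.4465 -0.0031  0.0617] rot [179.8   0.5  99.5] w 0.087 F [-0.1  0.1  0.2]
r turn [0.23 0.51 0.26] shift cm [ 0.23 -0.72  0.57] q [-28.   2.  25. 123.  -0.  56.   7.]
```

servo_tool(
  plan=[
    [1,[0.1,-0.4,0.3],[0.2,0.5,0.2]],
    [1,[0.1,-0.3,0.2],[0,0,0]],
    [1,[0,0,0],[0,0,0]],
    [0.5,[0,0,0],[0,0,0]],
    [0.5,[0,0,0],[0,0,0]],
    [0.5,[0,0,0],[0,0,0]],
    [0.5,[0,0,0],[0,0,0]],
    [0.4,[0,0,0],[0,0,0]],
    [0.4,[0,0,0],[0,0,0]],
    [0.4,[0,0,0],[0,0,0]],
  ],
  force=20,
)

```text
time_s: 4.45
tool_pos: [0.4419, -0.0018, 0.0608]
tool_rot: [179.6, -0.1, 99.3]
force: [0.7, -0.1, -0.3]
grip_width: 0.0595
```

```bash
python3 -c "
from h import *
go('r',.056)"
```

```text
t 4.45 pos [ 0.4419 -0.0018  0.0608] rot [ 1.796e+02 -1.000e-01  9.930e+01] w 0.0595 F [ 0.7 -0.1 -0.3]
r turn [ 0.43 -0.1   0.06] shift cm [ 0.02 -0.28  0.48] q [-28.   1.  26. 123.  -1.  55.   7.]
```

The grip holds at 59.5 mm. Lifting.

servo_tool(
  plan=[
    [0.3,[0,0,-1],[0,0,0]],
    [0.3,[0,0,-2],[0,0,0]],
    [0.3,[0,0,-2.5],[0,0,0]],
    [0.3,[0,0,-2.5],[0,0,0]],
    [0.3,[0,0,-2],[0,0,0]],
    [0.3,[0,0,-1],[0,0,0]],
    [0.3,[0.5,2,0],[0,0,0]],
    [0.3,[1,2.5,0],[0,0,0]],
    [0.3,[1,2.5,0],[0,0,0]],
    [0.3,[2,2.5,0],[0,0,0]],
    [0.3,[2,2,0],[0,0,0]],
    [0.3,[2,2,0],[0,0,0]],
    [0.3,[1,1,0],[0,0,0]],
    [0.3,[0,0,0],[0,0,0]],
    [0.3,[0,0,0],[0,0,0]],
  ],
)

```text
time_s: 5.7
tool_pos: [0.5738, 0.1184, 0.1848]
tool_rot: [179.4, -0.1, 99.0]
force: [0.1, -0.9, -0.6]
grip_width: 0.0596
```

```bash
python3 -c "
from h import *
go('m1',.076)"
```

```text
t 5.7 pos [0.5738 0.1184 0.1848] rot [ 1.794e+02 -1.000e-01  9.900e+01] w 0.0596 F [ 0.1 -0.9 -0.6]
m1 turn [ 0.61 -0.14 -0.19] shift cm [ 4.82  2.53 10.88] q [-33.  12.  22.  97.  -5.  72.  -1.]
```

servo_tool(
  plan=[
    [0.3,[1.5,0.8,0],[0.6,0,0]],
    [0.3,[1.5,0.8,0],[0,0,0]],
    [0.3,[1.5,0.8,0],[0,0,0]],
    [0.3,[0,0,1],[0,0,0]],
    [0.3,[0,0,2],[0,0,0]],
    [0.3,[0,0,2],[0,0,0]],
    [0.3,[0,0,1.5],[0,0,0]],
    [0.3,[0,0,0.5],[0,0,0]],
    [0.3,[0,0,0],[0,0,0]],
    [0.3,[0,0,0],[0,0,0]],
  ],
)

```text
time_s: 6.53
tool_pos: [0.5881, 0.1625, 0.1118]
tool_rot: [-179.9, 0.0, 98.7]
force: [0.8, 0.4, -1.3]
grip_width: 0.0598
```

```bash
python3 -c "
from h import *
go('m1',.073)"
```

```text
t 6.53 pos [0.5881 0.1625 0.1118] rot [-179.9    0.    98.7] w 0.0598 F [ 0.8  0.4 -1.3]
m1 turn [-0.11  0.04 -0.48] shift cm [0.69 0.4  3.88] q [-35.  18.  20.  97.  -7.  65.  -4.]
```

servo_tool(
  plan=[
    [0.3,[0.7,0.4,0],[-0.1,0,-0.5]],
    [0.3,[0,0,1],[0,0,0]],
    [0.3,[0,0,1],[0,0,0]],
    [0.3,[0,0,1],[0,0,0]],
    [0.3,[0,0,0.4],[0,0,0]],
    [0.3,[0,0,0],[0,0,0]],
    [0.3,[0,0,0],[0,0,0]],
  ],
)

```text
time_s: 7.12
tool_pos: [0.5932, 0.1709, 0.0772]
tool_rot: [179.7, -0.0, 99.3]
force: [-0.4, 0.1, -0.9]
grip_width: 0.0595
```

```bash
python3 -c "
from h import *
go('m1',.073)"
```

```text
t 7.12 pos [0.5932 0.1709 0.0772] rot [179.7  -0.   99.3] w 0.0595 F [-0.4  0.1 -0.9]
m1 turn [ 0.27 -0.01  0.05] shift cm [-0.06 -0.23  0.42] q [-35.  21.  19.  98.  -8.  62.  -3.]
```

servo_tool(
  plan=[
    [0.3,[0,-0.2,0.2],[0.2,0,0]],
    [0.3,[0,0,0.2],[0,0,0]],
    [0.3,[0,0,0.1],[0,0,0]],
    [0.3,[0,0,0],[0,0,0]],
    [0.3,[0,0,0],[0,0,0]],
  ],
)

```text
time_s: 7.53
tool_pos: [0.5919, 0.1705, 0.0734]
tool_rot: [179.8, -0.0, 99.2]
force: [-0.4, -0.8, -1.0]
grip_width: 0.0598
```

```bash
python3 -c "
from h import *
go('m1',.073)"
```

```text
t 7.53 pos [0.5919 0.1705 0.0734] rot [179.8  -0.   99.2] w 0.0598 F [-0.4 -0.8 -1. ]
m1 turn [ 0.16 -0.04  0.03] shift cm [-0.04 -0.1   0.04] q [-34.  21.  19.  99.  -8.  61.  -3.]
```

servo_tool(
  plan=[
    [0.3,[0,-0.1,0.1],[0,0,0]],
    [0.3,[0,0,0],[0,0,0]],
    [1,[0,0,0],[0,0,0]],
    [1,[0,0,0],[0,0,0]],
    [1,[0,0,0],[0,0,0]],
    [1,[0,0,0],[0,0,0]],
    [1,[0,0,0],[0,0,0]],
    [1,[0,0,-1],[0,0,0]],
    [1,[0,0,-2.5],[0,0,0]],
    [1,[0,0,-3],[0,0,0]],
    [1,[0,0,-3],[0,0,0]],
    [1,[0,0,-1],[0,0,0]],
    [1,[0,0,0],[0,0,0]],
    [1,[0,0,0],[0,0,0]],
  ],
)

```text
time_s: 8.7
tool_pos: [0.5904, 0.1699, 0.1842]
tool_rot: [179.8, -0.0, 99.2]
force: [0.1, 0.8, 0.1]
grip_width: 0.087
```

```bash
python3 -c "
from h import *
go('p',.18)
c=env.read_camera('top'); im=c['image']; k=max(cv2.findContours((im.min(2)[130:210,190:255]>150).astype(np.uint8),0,1)[0],key=cv2.contourArea)
(a,b),r=cv2.minEnclosingCircle(k); print(onz(c,(a+190,b+130),.122),r); cv2.imwrite('pics/t1.png',im)"
```

```text
t 8.7 pos [0.5904 0.1699 0.1842] rot [179.8  -0.   99.2] w 0.087 F [0.1 0.8 0.1]
p turn [ 0.19 -0.03  0.  ] shift cm [-41.89 -22.12   0.42] q [-35.  15.  20.  92.  -6.  73.  -5.]
[0.59386746 0.16111901 0.122     ] 20.26089859008789
```

View pics/t1.png

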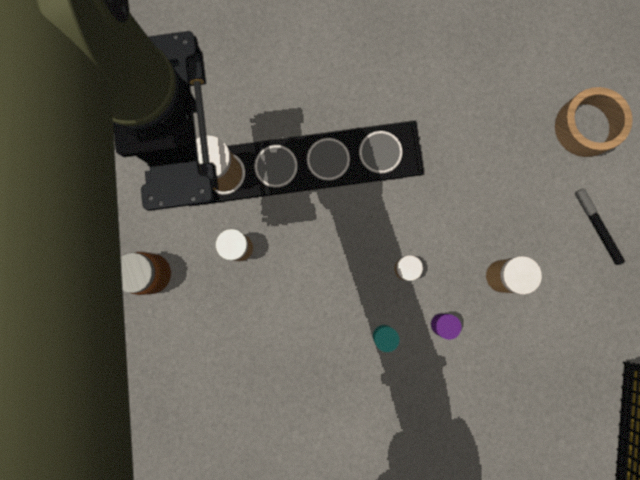

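r is standing on the mark next to the plate (lid at ~(212,157), partly hidden by the gripper). On to p.

servo_tool(
  plan=[
    [1,[-2,-1,0],[0,0,0]],
    [1,[-3,-1.6,0],[0,0,0]],
    [1,[-3,-1.6,0],[0,0,0]],
    [1,[-3,-1.6,0],[0,0,0]],
    [1,[-3,-1.6,0],[0,0,0]],
    [1,[-3,-1.6,0],[0,0,0]],
    [1,[-3,-1.6,0],[0,0,0]],
    [1,[-3,-1.6,0],[0,0,0]],
    [1,[-3,-1.6,0],[0,0,0]],
    [1,[-3,-1.6,0],[0,0,0]],
    [1,[-3,-1.6,0],[0,0,0]],
    [1,[-3,-1.6,0],[0,0,0]],
    [1,[-3,-1.6,0],[0,0,0]],
    [1,[-2,-1,0],[0,0,0]],
    [1,[0,0,0],[0,0,0]],
    [1,[0,0,0],[0,0,0]],
  ],
)

```text
time_s: 10.08
tool_pos: [0.4229, -0.273, 0.1581]
tool_rot: [-177.8, -0.4, 99.6]
force: [-0.2, 0.5, 0.3]
grip_width: 0.0868
```

```bash
python3 -c "
from h import *
go('p',.042)"
```

```text
t 10.08 pos [ 0.4229 -0.273   0.1581] rot [-177.8   -0.4   99.6] w 0.0868 F [-0.2  0.5  0.3]
p turn [-2.16 -0.42  0.38] shift cm [-0.85  1.5  11.61] q [ -9.   5.  41. 108.  -2.  70.  41.]
```

servo_tool(
  plan=[
    [1,[-0.4,0.7,0],[-2.1,-0.4,0.4]],
    [1,[-0.4,0.7,0],[0,0,0]],
    [1,[0,0,1],[0,0,0]],
    [1,[0,0,1],[0,0,0]],
    [1,[0,0,0],[0,0,0]],
    [1,[0,0,0],[0,0,0]],
  ],
)

```text
time_s: 10.58
tool_pos: [0.4384, -0.2721, 0.1308]
tool_rot: [-179.5, -0.3, 99.6]
force: [-0.5, -0.1, -1.0]
grip_width: 0.0867
```

```bash
python3 -c "
from h import *
go('p',.042)
c=env.read_camera('wrist');wblobs(c,.09); wblobs(c,.05)"
```

```text
t 10.58 pos [ 0.4384 -0.2721  0.1308] rot [-179.5   -0.3   99.6] w 0.0867 F [-0.5 -0.1 -1. ]
p turn [-0.52 -0.33  0.41] shift cm [-0.69 -0.05  8.88] q [ -9.   7.  41. 109.  -5.  66.  43.]
px [319. 298.] xy [ 0.4397 -0.2907] diam 0.0463
px [319. 262.] xy [ 0.4378 -0.2768] diam 0.0533
px [573.  63.] xy [ 0.5756 -0.114 ] diam 0.0493
px [370.  34.] xy [ 0.4424 -0.1369] diam 0.0317
px [319. 298.] xy [ 0.4422 -0.308 ] diam 0.0553
px [319. 262.] xy [ 0.4398 -0.2914] diam 0.0637
px [573.  63.] xy [ 0.6046 -0.0966] diam 0.0589
px [370.  34.] xy [ 0.4454 -0.124 ] diam 0.0378
```

servo_tool(
  plan=[
    [1,[-0.6,0,0.5],[-0.5,-0.3,0.4]],
    [1,[0,0,1.5],[0,0,0]],
    [1,[0,0,1.5],[0,0,0]],
    [1,[0,0,1.5],[0,0,0]],
    [1,[0,0,1.5],[0,0,0]],
    [1,[0,0,1],[0,0,0]],
    [1,[0,0,0.5],[0,0,0]],
    [1,[0,0,0],[0,0,0]],
    [1,[0,0,0],[0,0,0]],
  ],
)

```text
time_s: 11.38
tool_pos: [0.4414, -0.2806, 0.0479]
tool_rot: [179.7, 0.2, 99.2]
force: [0.6, 0.0, 0.6]
grip_width: 0.0871
```

```bash
python3 -c "
from h import *
go('p',.042)"
```

```text
t 11.38 pos [ 0.4414 -0.2806  0.0479] rot [179.7   0.2  99.2] w 0.0871 F [0.6 0.  0.6]
p turn [ 0.31  0.23 -0.03] shift cm [ 0.19 -0.22  0.59] q [ -6.  14.  40. 114. -11.  55.  48.]
```

servo_tool(
  plan=[
    [1,[0.2,-0.2,0.4],[0.3,0.2,0]],
    [1,[0,0,0.1],[0,0,0]],
    [1,[0,0,0],[0,0,0]],
    [0.3,[0,0,0],[0,0,0]],
    [0.3,[0,0,0],[0,0,0]],
    [0.3,[0,0,0],[0,0,0]],
    [0.3,[0,0,0],[0,0,0]],
    [0.3,[0,0,0],[0,0,0]],
    [0.3,[0,0,0],[0,0,0]],
    [0.3,[0,0,0],[0,0,0]],
    [0.3,[0,0,0],[0,0,0]],
  ],
)

```text
time_s: 12.3
tool_pos: [0.4413, -0.2799, 0.0458]
tool_rot: [179.7, 0.1, 99.2]
force: [-0.2, -0.1, -0.3]
grip_width: 0.0516
```

```bash
python3 -c "
from h import *
go('p',.042)"
```

```text
t 12.3 pos [ 0.4413 -0.2799  0.0458] rot [1.797e+02 1.000e-01 9.920e+01] w 0.0516 F [-0.2 -0.1 -0.3]
p turn [ 0.29  0.15 -0.01] shift cm [ 0.13 -0.21  0.38] q [ -6.  14.  40. 114. -11.  55.  48.]
```

Gripped (51.6 mm). Lift and carry towards mark 2.

servo_tool(
  plan=[
    [0.3,[0,0,-1],[0,0,0]],
    [0.3,[0,0,-2],[0,0,0]],
    [0.3,[0,0,-2.5],[0,0,0]],
    [0.3,[0,0,-2.5],[0,0,0]],
    [0.3,[0,0,-1],[0,0,0]],
    [0.3,[1.5,1,0],[0,0,0]],
    [0.3,[2.5,1.6,0],[0,0,0]],
    [0.3,[3,2,0],[0,0,0]],
    [0.3,[3,2,0],[0,0,0]],
    [0.3,[3,2,0],[0,0,0]],
    [0.3,[3,2,0],[0,0,0]],
    [0.3,[3,2,0],[0,0,0]],
    [0.3,[3,2,0],[0,0,0]],
    [0.3,[3,2,0],[0,0,0]],
    [0.3,[2,1.5,0],[0,0,0]],
    [0.3,[1,1,0],[0,0,0]],
    [0.3,[0,0,0],[0,0,0]],
    [0.3,[0,0,0],[0,0,0]],
  ],
)

```text
time_s: 13.8
tool_pos: [0.589, 0.0379, 0.1406]
tool_rot: [179.8, 0.1, 98.6]
force: [-0.1, 0.1, -1.0]
grip_width: 0.0513
```

```bash
python3 -c "
from h import *
go('m2',.058)"
```

```text
t 13.8 pos [0.589  0.0379 0.1406] rot [1.798e+02 1.000e-01 9.860e+01] w 0.0513 F [-0.1  0.1 -1. ]
m2 turn [ 0.24  0.11 -0.55] shift cm [4.59 2.36 8.26] q [-29.  15.  27.  99.  -7.  68.   8.]
```

servo_tool(
  plan=[
    [0.3,[1.5,0.8,0],[0.2,0.1,-0.5]],
    [0.3,[1.5,0.8,0],[0,0,0]],
    [0.3,[1.4,0.7,0],[0,0,0]],
    [0.3,[0,0,0],[0,0,0]],
    [0.3,[0,0,1],[0,0,0]],
    [0.3,[0,0,1.5],[0,0,0]],
    [0.3,[0,0,1.5],[0,0,0]],
    [0.3,[0,0,1.5],[0,0,0]],
    [0.3,[0,0,0.5],[0,0,0]],
    [0.3,[0,0,0],[0,0,0]],
    [0.3,[0,0,0],[0,0,0]],
  ],
)

```text
time_s: 14.72
tool_pos: [0.6047, 0.0802, 0.076]
tool_rot: [-179.9, 0.2, 98.6]
force: [0.6, -0.1, -1.1]
grip_width: 0.0516
```

```bash
python3 -c "
from h import *
go('m2',.058)"
```

```text
t 14.72 pos [0.6047 0.0802 0.076 ] rot [-179.9    0.2   98.6] w 0.0516 F [ 0.6 -0.1 -1.1]
m2 turn [-0.11  0.2  -0.63] shift cm [0.66 0.13 1.8 ] q [-31.  21.  25.  99. -10.  62.   6.]
```

servo_tool(
  plan=[
    [0.3,[0.6,0.1,0],[-0.1,0.2,-0.6]],
    [0.3,[0,0,0.6],[0,0,0]],
    [0.3,[0,0,0.6],[0,0,0]],
    [0.3,[0,0,0.3],[0,0,0]],
    [0.3,[0,0,0],[0,0,0]],
    [0.3,[0,0,0],[0,0,0]],
  ],
)

```text
time_s: 15.22
tool_pos: [0.6067, 0.0868, 0.0624]
tool_rot: [179.7, -0.1, 99.2]
force: [-0.1, -0.2, -0.3]
grip_width: 0.0513
```

```bash
python3 -c "
from h import *
go('m2',.058)"
```

```text
t 15.22 pos [0.6067 0.0868 0.0624] rot [ 1.797e+02 -1.000e-01  9.920e+01] w 0.0513 F [-0.1 -0.2 -0.3]
m2 turn [ 0.27 -0.05  0.  ] shift cm [ 0.05 -0.17  0.44] q [-31.  22.  24. 100. -10.  60.   6.]
```

servo_tool(
  plan=[
    [0.3,[-0.1,-0.2,0.2],[0.2,0,0]],
    [0.3,[0,0,0.2],[0,0,0]],
    [0.3,[0,0,0.1],[0,0,0]],
    [0.3,[0,0,0],[0,0,0]],
    [0.3,[0,0,0],[0,0,0]],
  ],
)

```text
time_s: 15.63
tool_pos: [0.6055, 0.0855, 0.0579]
tool_rot: [179.9, -0.1, 99.2]
force: [-0.4, 0.7, -1.3]
grip_width: 0.0514
```

```bash
python3 -c "
from h import *
go('m2',.058)"
```

```text
t 15.63 pos [0.6055 0.0855 0.0579] rot [ 1.799e+02 -1.000e-01  9.920e+01] w 0.0514 F [-0.4  0.7 -1.3]
m2 turn [ 0.14 -0.07 -0.  ] shift cm [ 0.16 -0.02 -0.01] q [-30.  22.  24. 100. -10.  60.   7.]
```

servo_tool(
  plan=[
    [0.3,[0,0,0],[0,0,0]],
    [1,[0,0,0],[0,0,0]],
    [1,[0,0,0],[0,0,0]],
    [1,[0,0,0],[0,0,0]],
    [1,[0,0,0],[0,0,0]],
    [1,[0,0,0],[0,0,0]],
    [1,[0,0,-1],[0,0,0]],
    [1,[0,0,-2.5],[0,0,0]],
    [1,[0,0,-3],[0,0,0]],
    [1,[0,0,-3],[0,0,0]],
    [1,[0,0,-1],[0,0,0]],
    [1,[1,-2,0],[0,0,0]],
    [1,[1.8,-2.8,0],[0,0,0]],
    [1,[1.8,-2.8,0],[0,0,0]],
    [1,[1.5,-2,0],[0,0,0]],
    [1,[1,-1.5,0],[0,0,0]],
    [1,[0,0,0],[0,0,0]],
    [1,[0,0,0],[0,0,0]],
  ],
)

```text
time_s: 17.13
tool_pos: [0.4816, 0.1376, 0.1728]
tool_rot: [179.4, -0.0, 99.0]
force: [0.9, -1.0, 0.2]
grip_width: 0.0869
```

```bash
python3 -c "
from h import *
go('s',.029)
c=env.read_camera('wrist');wblobs(c,.07);c=env.read_camera('top'); cv2.imwrite('pics/t2.png',c['image'])"
```

```text
t 17.13 pos [0.4816 0.1376 0.1728] rot [179.4  -0.   99. ] w 0.0869 F [ 0.9 -1.   0.2]
s turn [ 0.56 -0.02 -0.23] shift cm [ 0.59 -0.88 14.38] q [-40.   1.  22. 109.  -0.  69. -10.]
px [307. 230.] xy [0.4721 0.1418] diam 0.0457
px [489. 239.] xy [0.6203 0.1573] diam 0.0843
px [265.  30.] xy [0.4241 0.2863] diam 0.0589
```

View pics/t2.png

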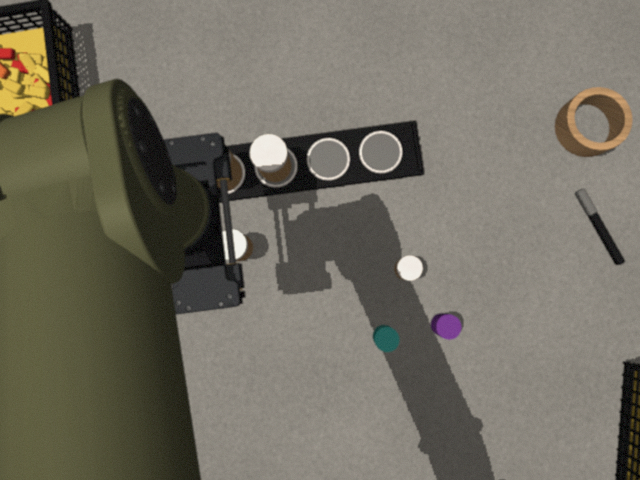

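p stands on mark 2 (lid at (269,154)). The wrist view gives s at (0.472,0.142), as before. At grasp height with this yaw, the gripper body would overlap r's top (r's edge is 89 mm from s, the body's half-length is 95 mm), so I'll turn the gripper 45° before descending.

servo_tool(
  plan=[
    [1,[0.3,-0.5,0],[0.5,0,0]],
    [1,[0.3,-0.4,0],[0,0,0]],
    [1,[0,0,0],[0,0,5]],
    [1,[0,0,0],[0,0,6.5]],
    [1,[0,0,0],[0,0,6.5]],
    [1,[0,0,0],[0,0,6.5]],
    [1,[0,0,0],[0,0,6.5]],
    [1,[0,0,0],[0,0,6.5]],
    [1,[0,0,0],[0,0,6]],
    [1,[0,0,0],[0,0,0]],
    [1,[0,0,0],[0,0,0]],
  ],
)

```text
time_s: 18.15
tool_pos: [0.4761, 0.137, 0.1708]
tool_rot: [179.9, 0.4, 52.7]
force: [0.0, 0.7, 0.4]
grip_width: 0.0869
```

```bash
sed -i 's/dxy=(0,0)):/dxy=(0,0),yaw=99.2):/; s/\[180,0,99.2\]/[180,0,yaw]/' h.py; python3 -c "
from h import *
go('s',.029,yaw=54)"
```

```text
t 18.15 pos [0.4761 0.137  0.1708] rot [179.9   0.4  52.7] w 0.0869 F [0.  0.7 0.4]
s turn [ 0.1   0.38 -1.33] shift cm [ 0.17 -0.63 14.18] q [-41.   1.  22. 109.  -0.  70. -56.]
```

servo_tool(
  plan=[
    [1,[0.2,-0.6,0],[0.1,0.4,-1.3]],
    [1,[0,0,2],[0,0,0]],
    [1,[0,0,2.5],[0,0,0]],
    [1,[0,0,2.5],[0,0,0]],
    [1,[0,0,2],[0,0,0]],
    [1,[0,0,1],[0,0,0]],
    [1,[0,0,0],[0,0,0]],
    [1,[0,0,0],[0,0,0]],
  ],
)

```text
time_s: 18.82
tool_pos: [0.4734, 0.1453, 0.0688]
tool_rot: [180.0, -0.4, 55.4]
force: [-0.0, -0.4, 1.3]
grip_width: 0.0871
```

```bash
python3 -c "
from h import *
go('s',.029,yaw=54)"
```

```text
t 18.82 pos [0.4734 0.1453 0.0688] rot [180.   -0.4  55.4] w 0.0871 F [-0.  -0.4  1.3]
s turn [ 0.04 -0.36  1.35] shift cm [-0.35  0.08  3.98] q [-41.   7.  22. 116.  -3.  57. -52.]
```

servo_tool(
  plan=[
    [1,[-0.3,0.1,1],[0,-0.3,0.5]],
    [1,[0,0,1],[0,0,0]],
    [1,[0,0,1],[0,0,0]],
    [1,[0,0,0.7],[0,0,0]],
    [1,[0,0,0],[0,0,0]],
    [1,[0,0,0],[0,0,0]],
  ],
)

```text
time_s: 19.32
tool_pos: [0.4753, 0.1434, 0.0316]
tool_rot: [179.8, -0.4, 54.9]
force: [0.3, -0.5, 0.9]
grip_width: 0.087
```

```bash
python3 -c "
from h import *
go('s',.029,yaw=54)"
```

```text
t 19.32 pos [0.4753 0.1434 0.0316] rot [179.8  -0.4  54.9] w 0.087 F [ 0.3 -0.5  0.9]
s turn [ 0.2  -0.36  0.94] shift cm [-0.31 -0.18  0.26] q [-40.  11.  22. 117.  -5.  52. -51.]
```

servo_tool(
  plan=[
    [1,[-0.3,-0.2,0.1],[0.2,-0.3,0]],
    [1,[0,0,0],[0,0,0]],
    [1,[0,0,0],[0,0,0]],
    [0.2,[0,0,0],[0,0,0]],
    [0.2,[0,0,0],[0,0,0]],
    [0.2,[0,0,0],[0,0,0]],
    [0.2,[0,0,0],[0,0,0]],
    [0.2,[0,0,0],[0,0,0]],
    [0.2,[0,0,0],[0,0,0]],
    [0.2,[0,0,0],[0,0,0]],
    [0.2,[0,0,0],[0,0,0]],
    [0.2,[0,0,0],[0,0,0]],
  ],
)

```text
time_s: 20.32
tool_pos: [0.473, 0.1425, 0.0322]
tool_rot: [179.9, -0.2, 54.9]
force: [-0.3, -0.5, -0.5]
grip_width: 0.0432
```

```bash
python3 -c "
from h import *
go('s',.029,yaw=54)"
```

```text
t 20.32 pos [0.473  0.1425 0.0322] rot [179.9  -0.2  54.9] w 0.0432 F [-0.3 -0.5 -0.5]
s turn [ 0.06 -0.2   0.94] shift cm [-0.1  -0.05  0.32] q [-40.  10.  22. 118.  -5.  53. -51.]
```

servo_tool(
  plan=[
    [0.2,[0,0,-1],[0,0,0]],
    [0.2,[0,0,-2],[0,0,0]],
    [0.2,[0,0,-3],[0,0,0]],
    [0.2,[0,0,-3],[0,0,0]],
    [0.2,[0,0,-2],[0,0,0]],
    [0.2,[0,0,-0.5],[0,0,0]],
    [0.2,[0,0,0],[0,0,-5]],
    [0.2,[0,0,0],[0,0,-6.5]],
    [0.2,[0,0,0],[0,0,-6.5]],
    [0.2,[0,0,0],[0,0,-6.5]],
    [0.2,[0,0,0],[0,0,-6.5]],
    [0.2,[0,0,0],[0,0,-6.5]],
    [0.2,[0,0,0],[0,0,-5]],
    [0.2,[0,0,0],[0,0,0]],
    [0.2,[0,0,0],[0,0,0]],
  ],
)

```text
time_s: 21.57
tool_pos: [0.4683, 0.1397, 0.1513]
tool_rot: [-179.7, 0.0, 99.3]
force: [-0.3, 0.1, -0.9]
grip_width: 0.0434
```

```bash
python3 -c "
from h import *
go('m3',.044)"
```

```text
t 21.57 pos [0.4683 0.1397 0.1513] rot [-179.7    0.    99.3] w 0.0434 F [-0.3  0.1 -0.9]
m3 turn [-0.26  0.05  0.08] shift cm [-15.94  12.58  10.73] q [-41.   1.  21. 111.  -1.  68. -10.]
```

servo_tool(
  plan=[
    [0.2,[-2,1,0],[0,0,0]],
    [0.2,[-3,2,0],[0,0,0]],
    [0.2,[-3,2,0],[0,0,0]],
    [0.2,[-3,2.5,0],[0,0,0]],
    [0.2,[-2,2.5,0],[0,0,0]],
    [0.2,[-1,1,0],[0,0,0]],
    [0.2,[0,0,0],[0,0,0]],
    [0.2,[0,0,0],[0,0,0]],
  ],
)

```text
time_s: 22.23
tool_pos: [0.6016, 0.0154, 0.1469]
tool_rot: [-179.5, 0.1, 98.5]
force: [-0.1, -0.2, -0.8]
grip_width: 0.0434
```

```bash
python3 -c "
from h import *
go('m3',.044)"
```

```text
t 22.23 pos [0.6016 0.0154 0.1469] rot [-1.795e+02  1.000e-01  9.850e+01] w 0.0434 F [-0.1 -0.2 -0.8]
m3 turn [-0.52  0.11 -0.69] shift cm [-1.54  1.41 10.29] q [-28.  17.  29.  96.  -8.  70.  11.]
```

servo_tool(
  plan=[
    [0.2,[-0.8,0.7,0],[-0.5,0.1,-0.7]],
    [0.2,[-0.7,0.7,0],[0,0,0]],
    [0.2,[0,0,1],[0,0,0]],
    [0.2,[0,0,2],[0,0,0]],
    [0.2,[0,0,2],[0,0,0]],
    [0.2,[0,0,2],[0,0,0]],
    [0.2,[0,0,1],[0,0,0]],
    [0.2,[0,0,0],[0,0,0]],
    [0.2,[0,0,0],[0,0,0]],
  ],
)

```text
time_s: 22.98
tool_pos: [0.612, 0.012, 0.0606]
tool_rot: [-179.7, -0.4, 99.3]
force: [0.3, -0.8, -1.6]
grip_width: 0.0433
```

```bash
python3 -c "
from h import *
go('m3',.044)"
```

```text
t 22.98 pos [0.612  0.012  0.0606] rot [-179.7   -0.4   99.3] w 0.0433 F [ 0.3 -0.8 -1.6]
m3 turn [-0.34 -0.41  0.05] shift cm [-1.03  0.44  1.66] q [-26.  23.  28. 100. -12.  61.  15.]
```

servo_tool(
  plan=[
    [0.2,[-0.5,0.2,0],[-0.3,-0.4,0]],
    [0.2,[-0.5,0.2,0],[0,0,0]],
    [0.2,[0,0,0.5],[0,0,0]],
    [0.2,[0,0,0.5],[0,0,0]],
    [0.2,[0,0,0.2],[0,0,0]],
    [0.2,[0,0,0],[0,0,0]],
    [0.2,[0,0,0],[0,0,0]],
  ],
)

```text
time_s: 23.57
tool_pos: [0.621, 0.0023, 0.0518]
tool_rot: [179.6, 0.0, 99.2]
force: [0.3, -0.4, -0.4]
grip_width: 0.0436
```

```bash
python3 -c "
from h import *
go('m3',.044)"
```

```text
t 23.57 pos [0.621  0.0023 0.0518] rot [179.6   0.   99.2] w 0.0436 F [ 0.3 -0.4 -0.4]
m3 turn [0.39 0.02 0.04] shift cm [ 0.07 -0.29  0.78] q [-25.  24.  28.  99. -13.  59.  16.]
```

servo_tool(
  plan=[
    [0.2,[0,-0.3,0.2],[0.3,0,0]],
    [0.2,[0,0,0.4],[0,0,0]],
    [0.2,[0,0,0.3],[0,0,0]],
    [0.2,[0,0,0],[0,0,0]],
    [0.2,[0,0,0],[0,0,0]],
  ],
)

```text
time_s: 23.98
tool_pos: [0.6189, 0.0018, 0.0442]
tool_rot: [179.8, 0.0, 99.2]
force: [0.2, 0.4, -1.0]
grip_width: 0.0433
```

```bash
python3 -c "
from h import *
go('m3',.044)"
```

```text
t 23.98 pos [0.6189 0.0018 0.0442] rot [179.8   0.   99.2] w 0.0433 F [ 0.2  0.4 -1. ]
m3 turn [0.2  0.01 0.04] shift cm [ 0.09 -0.08  0.02] q [-25.  24.  28. 100. -13.  59.  17.]
```

servo_tool(
  plan=[
    [0.2,[0,0,0],[0,0,0]],
    [1,[0,0,0],[0,0,0]],
    [1,[0,0,0],[0,0,0]],
    [1,[0,0,0],[0,0,0]],
    [1,[0,0,0],[0,0,0]],
    [1,[0,0,0],[0,0,0]],
    [1,[0,0,-1],[0,0,0]],
    [1,[0,0,-2.5],[0,0,0]],
    [1,[0,0,-3],[0,0,0]],
    [1,[0,0,-3],[0,0,0]],
    [1,[0,0,-1],[0,0,0]],
    [1,[-1,-2,0],[0,0,0]],
    [1,[-1.5,-3,0],[0,0,0]],
    [1,[-1.5,-3,0],[0,0,0]],
    [1,[-1.5,-3,0],[0,0,0]],
    [1,[-1.5,-3,0],[0,0,0]],
    [1,[-1.5,-2.5,0],[0,0,0]],
    [1,[-1,-1.5,0],[0,0,0]],
    [1,[0,0,0],[0,0,0]],
    [1,[0,0,0],[0,0,0]],
  ],
)

```text
time_s: 25.65
tool_pos: [0.4502, -0.1244, 0.1563]
tool_rot: [179.5, -0.1, 99.4]
force: [0.4, 0.4, 0.3]
grip_width: 0.0874
```

```bash
python3 -c "
from h import *
go('q',.016)
c=env.read_camera('wrist');wblobs(c,.05);c=env.read_camera('top'); cv2.imwrite('pics/t3.png',c['image'])"
```

```text
t 25.65 pos [ 0.4502 -0.1244  0.1563] rot [ 1.795e+02 -1.000e-01  9.940e+01] w 0.0874 F [0.4 0.4 0.3]
q turn [ 0.55 -0.13  0.19] shift cm [ 1.000e-02 -4.200e-01  1.403e+01] q [-23.  -3.  35. 115.   2.  68.  20.]
px [312. 236.] xy [ 0.4455 -0.1256] diam 0.0379
px [517. 212.] xy [ 0.6083 -0.0782] diam 0.0599
px [569. 122.] xy [0.6437 0.0088] diam 0.052
px [583.  15.] xy [0.6453 0.1224] diam 0.0665
```

View pics/t3.png

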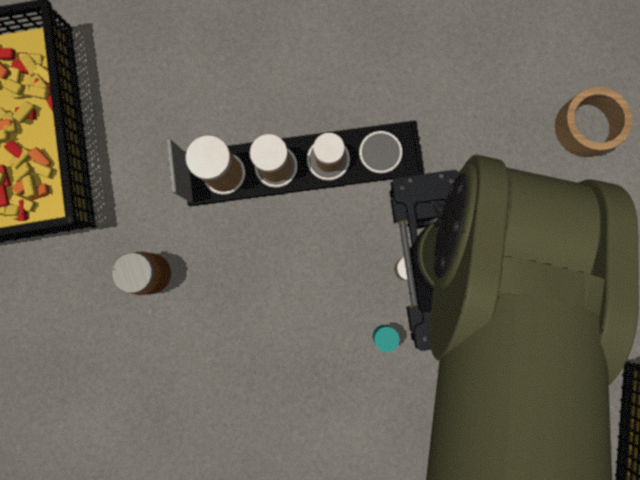

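r, p and s stand on marks 1–3 (lids at (207,157), (269,154) and (328,152)). q's lid is confirmed at (0.4455,-0.1256). Descending.

servo_tool(
  plan=[
    [1,[0,-0.4,0.5],[0.5,0,0]],
    [1,[0,0,2],[0,0,0]],
    [1,[0,0,2.5],[0,0,0]],
    [1,[0,0,2.5],[0,0,0]],
    [1,[0,0,2],[0,0,0]],
    [1,[0,0,1],[0,0,0]],
    [1,[0,0,0],[0,0,0]],
    [1,[0,0,0],[0,0,0]],
  ],
)

```text
time_s: 26.42
tool_pos: [0.4529, -0.1181, 0.0452]
tool_rot: [-179.9, 0.2, 100.3]
force: [0.3, 0.9, 0.5]
grip_width: 0.087
```

```bash
python3 -c "
from h import *
go('q',.016)"
```

```text
t 26.42 pos [ 0.4529 -0.1181  0.0452] rot [-179.9    0.2  100.3] w 0.087 F [0.3 0.9 0.5]
q turn [-0.14  0.18  1.1 ] shift cm [-0.57 -0.8   2.92] q [-22.   7.  35. 121.  -4.  54.  26.]
```

servo_tool(
  plan=[
    [1,[-0.3,-0.4,0],[-0.1,0.1,1]],
    [1,[-0.3,-0.4,0.5],[0,0,0]],
    [1,[0,0,1],[0,0,0]],
    [1,[0,0,1],[0,0,0]],
    [1,[0,0,0.2],[0,0,0]],
    [1,[0,0,0],[0,0,0]],
    [1,[0,0,0],[0,0,0]],
  ],
)

```text
time_s: 27.0
tool_pos: [0.4482, -0.1257, 0.0178]
tool_rot: [179.8, 0.1, 99.3]
force: [0.4, 0.3, 1.0]
grip_width: 0.0871
```

```bash
python3 -c "
from h import *
go('q',.016)"
```

```text
t 27.0 pos [ 0.4482 -0.1257  0.0178] rot [1.798e+02 1.000e-01 9.930e+01] w 0.0871 F [0.4 0.3 1. ]
q turn [0.2  0.13 0.1 ] shift cm [ 0.11 -0.2   0.18] q [-21.   9.  36. 122.  -7.  50.  28.]
```

servo_tool(
  plan=[
    [1,[0,-0.2,0],[0.2,0.1,0]],
    [1,[0,0,0],[0,0,0]],
    [0.1,[0,0,0],[0,0,0]],
    [0.1,[0,0,0],[0,0,0]],
    [0.1,[0,0,0],[0,0,0]],
    [0.1,[0,0,0],[0,0,0]],
    [0.1,[0,0,0],[0,0,0]],
    [0.1,[0,0,0],[0,0,0]],
    [0.1,[0,0,0],[0,0,0]],
    [0.1,[0,0,0],[0,0,0]],
    [0.1,[0,0,0],[0,0,0]],
    [0.1,[0,0,0],[0,0,0]],
  ],
)

```text
time_s: 28.0
tool_pos: [0.4473, -0.1261, 0.0191]
tool_rot: [179.9, 0.0, 99.3]
force: [-0.7, 0.2, 0.4]
grip_width: 0.0358
```

```bash
python3 -c "
from h import *
go('m4',.12)"
```

```text
t 28.0 pos [ 0.4473 -0.1261  0.0191] rot [179.9   0.   99.3] w 0.0358 F [-0.7  0.2  0.4]
m4 turn [0.13 0.03 0.11] shift cm [  1.49  18.95 -10.09] q [-21.   9.  36. 122.  -7.  51.  28.]
```

servo_tool(
  plan=[
    [0.1,[0,0,-1],[0,0,0]],
    [0.1,[0,0,-2],[0,0,0]],
    [0.1,[0,0,-3],[0,0,0]],
    [0.1,[0,0,-2],[0,0,0]],
    [0.1,[0,1,0],[0,0,0]],
    [0.1,[0,2,0],[0,0,0]],
    [0.1,[0.2,3,0],[0,0,0]],
    [0.1,[0.2,3,0],[0,0,0]],
    [0.1,[0.2,3,0],[0,0,0]],
    [0.1,[0.2,3,0],[0,0,0]],
    [0.1,[0.2,1.5,0],[0,0,0]],
    [0.1,[0,0.5,0],[0,0,0]],
    [0.1,[0,0,0],[0,0,0]],
    [0.1,[0,0,0],[0,0,0]],
  ],
)

```text
time_s: 29.17
tool_pos: [0.6202, -0.0855, 0.1007]
tool_rot: [-179.9, -0.1, 99.3]
force: [-0.5, -0.7, 0.1]
grip_width: 0.0358
```

```bash
python3 -c "
from h import *
go('m4',.031)"
```

```text
t 29.17 pos [ 0.6202 -0.0855  0.1007] rot [-1.799e+02 -1.000e-01  9.930e+01] w 0.0358 F [-0.5 -0.7  0.1]
m4 turn [-0.06 -0.11  0.14] shift cm [0.25 1.24 6.97] q [-21.  23.  33.  96. -14.  65.  25.]
```

servo_tool(
  plan=[
    [0.1,[0.1,0.6,0],[0,0,0]],
    [0.1,[0.1,0.6,0],[0,0,0]],
    [0.1,[0,0,1],[0,0,0]],
    [0.1,[0,0,1.5],[0,0,0]],
    [0.1,[0,0,1.5],[0,0,0]],
    [0.1,[0,0,1],[0,0,0]],
    [0.1,[0,0,0],[0,0,0]],
    [0.1,[0,0,0],[0,0,0]],
  ],
)

```text
time_s: 29.83
tool_pos: [0.6282, -0.0836, 0.0479]
tool_rot: [-179.9, -0.2, 99.1]
force: [0.6, 0.2, -0.3]
grip_width: 0.0353
```

```bash
python3 -c "
from h import *
go('m4',.031)"
```

```text
t 29.83 pos [ 0.6282 -0.0836  0.0479] rot [-179.9   -0.2   99.1] w 0.0353 F [ 0.6  0.2 -0.3]
m4 turn [-0.09 -0.23 -0.15] shift cm [0.2  0.42 1.69] q [-20.  27.  32.  97. -16.  61.  26.]
```

servo_tool(
  plan=[
    [0.1,[0.2,0.4,0],[0,-0.2,0]],
    [0.1,[0,0,0.5],[0,0,0]],
    [0.1,[0,0,0.5],[0,0,0]],
    [0.1,[0,0,0.3],[0,0,0]],
    [0.1,[0,0,0],[0,0,0]],
    [0.1,[0,0,0],[0,0,0]],
  ],
)

```text
time_s: 30.33
tool_pos: [0.6336, -0.0809, 0.036]
tool_rot: [179.9, 0.0, 99.0]
force: [0.4, 0.5, -0.8]
grip_width: 0.0355
```

```bash
python3 -c "
from h import *
go('m4',.031)"
```

```text
t 30.33 pos [ 0.6336 -0.0809  0.036 ] rot [179.9   0.   99. ] w 0.0355 F [ 0.4  0.5 -0.8]
m4 turn [ 0.11  0.01 -0.15] shift cm [ 0.01 -0.16  0.5 ] q [-20.  28.  32.  97. -17.  59.  26.]
```

servo_tool(
  plan=[
    [0.1,[0,-0.2,0.2],[0,0,0]],
    [0.1,[0,0,0.2],[0,0,0]],
    [0.1,[0,0,0.1],[0,0,0]],
    [0.1,[0,0,0],[0,0,0]],
    [0.1,[0,0,0],[0,0,0]],
  ],
)

```text
time_s: 30.75
tool_pos: [0.6318, -0.0815, 0.0312]
tool_rot: [179.8, 0.0, 99.0]
force: [-0.6, 0.4, -0.9]
grip_width: 0.0351
```

```bash
python3 -c "
from h import *
go('m4',.031)"
```

```text
t 30.75 pos [ 0.6318 -0.0815  0.0312] rot [179.8   0.   99. ] w 0.0351 F [-0.6  0.4 -0.9]
m4 turn [ 0.18  0.02 -0.16] shift cm [0.04 0.03 0.02] q [-20.  28.  32.  98. -17.  59.  26.]
```

Release, rise, and move aside (towards -y) so the cameras can see.

servo_tool(
  plan=[
    [0.1,[0,0,0],[0,0,0]],
    [1,[0,0,0],[0,0,0]],
    [1,[0,0,0],[0,0,0]],
    [1,[0,0,0],[0,0,0]],
    [1,[0,0,0],[0,0,0]],
    [1,[0,0,0],[0,0,0]],
    [1,[0,0,-1],[0,0,0]],
    [1,[0,0,-2.5],[0,0,0]],
    [1,[0,0,-3],[0,0,0]],
    [1,[0,0,-3],[0,0,0]],
    [1,[0,0,-2],[0,0,0]],
    [1,[-2,0,0],[0,0,0]],
    [1,[-3,-1,0],[0,0,0]],
    [1,[-3,-1,0],[0,0,0]],
    [1,[-3,-1,0],[0,0,0]],
    [1,[-3,-1,0],[0,0,0]],
    [1,[-3,-1,0],[0,0,0]],
    [1,[-2,-1,0],[0,0,0]],
    [1,[0,0,0],[0,0,0]],
    [1,[0,0,0],[0,0,0]],
  ],
)

```text
time_s: 32.42
tool_pos: [0.604, -0.2852, 0.1637]
tool_rot: [179.3, 0.2, 99.4]
force: [0.1, 0.7, 0.7]
grip_width: 0.0868
```

```bash
python3 - <<'E'
from h import *
go('m4',.2)
c=env.read_camera("top"); im=c["image"]; g=im.min(2)
for n,m,(u,v),z in [("r","m1",(207,157),.122),("p","m2",(269,154),.102),("s","m3",(328,150),.082),("q","m4",(381,148),.062)]:
    w=g[v-26:v+26,u-26:u+26]; k=max(cv2.findContours((w>150).astype(np.uint8),0,1)[0],key=lambda k:-np.linalg.norm(k.mean(0)-26)if cv2.contourArea(k)>100 else -1e9)
    (a,b),r=cv2.minEnclosingCircle(k); p=onz(c,(a+u-26,b+v-26),z); e=onz(c,(a+u-26+r,b+v-26),z)
    print(n,p.round(4),"diam",round(2*abs((e-p)[1]),4),"err mm",((p[:2]-T[m])*1e3).round(1))
cv2.imwrite("pics/t4.png",im); cv2.imwrite("pics/s4.png",env.read_camera("scene")["image"])
E
```

```text
t 32.42 pos [ 0.604  -0.2852  0.1637] rot [179.3   0.2  99.4] w 0.0868 F [0.1 0.7 0.7]
m4 turn [0.73 0.2  0.19] shift cm [19.7   6.03 -3.63] q [ -5.  25.  37.  87. -16.  73.  44.]
r [0.5914 0.1703 0.122 ] diam 0.0607 err mm [0.4 0.3]
p [0.6044 0.0871 0.102 ] diam 0.0518 err mm [-0.6  0.1]
s [0.6156 0.0052 0.082 ] diam 0.0533 err mm [-2.4  2.7]
q [ 0.6191 -0.0773  0.062 ] diam 0.0619 err mm [-12.9   3.7]
```

View pics/t4.png

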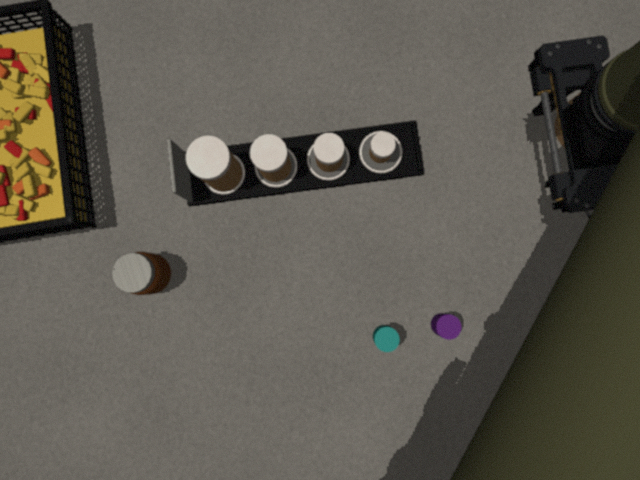

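View pics/s4.png

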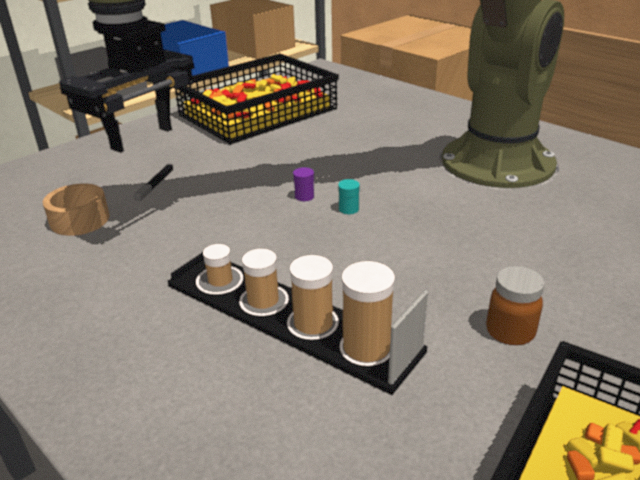

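All four stand in order, and the jar is unmoved. The s and q numbers came from lid and rim merging (diameters 53 and 62 mm). I'll remeasure those two with the thin rim removed.

```bash
python3 - <<'E'
from h import *
c=env.read_camera("top"); g=c["image"].min(2)
m=cv2.morphologyEx((g>150).astype(np.uint8),cv2.MORPH_OPEN,cv2.getStructuringElement(2,(11,11)))
for k in cv2.findContours(m[100:200,170:430],0,1)[0]:
    (a,b),r=cv2.minEnclosingCircle(k); print((a+170,b+100),r)
    for mk,z in(("m3",.082),("m4",.062)):
        p=onz(c,(a+170,b+100),z); d=(p[:2]-T[mk])*1e3
        if np.hypot(*d)<15: print(mk,p.round(4),d.round(1),"diam",2*abs(onz(c,(a+170+r,b+100),z)[1]-p[1]))
go("m4",.2)
E
```

```text
(207.0, 156.5) 21.360109329223633
(267.8723907470703, 151.7696647644043) 17.908517837524414
(328.39654541015625, 147.5) 14.815999984741211
m3 [0.6182 0.0009 0.082 ] [ 0.2 -1.6] diam 0.04373832754356022
(382.6351318359375, 143.06756591796875) 12.177946090698242
m4 [ 0.6322 -0.0807  0.062 ] [0.2 0.3] diam 0.03677203853210925
t 32.57 pos [ 0.6048 -0.2828  0.1633] rot [179.3   0.2  99.6] w 0.0867 F [-0.6  0.7 -0.8]
m4 turn [0.73 0.16 0.39] shift cm [19.49  5.91 -3.67] q [ -5.  25.  37.  87. -16.  73.  44.]
```

All four are within 2 mm of their marks. Handing in.

```bash
python3 -c "
from h import *
print(env.sign_off())"
```

```text
the job is handed in; nothing more can be done
None
```

The four tubes stand upright, lids up, in order of size from the steel end plate outward: tube_r, tube_p, tube_s, tube_q. I handed the job in at about 32.6 s on the robot clock, with the gripper clear of everything.

- **Centring:** the last top-camera measurement put the lids 0.5, 0.6, 1.6 and 0.4 mm from their mark centres (r, p, s, q). The camera calibration is only good to about 2 mm.
- **Bystanders:** the last pictures show the jar and the purple and turquoise look-alikes where they started.
- **Forces:** no force reading I took passed about 2 N.
- **Disagreeing check:** a first measurement put s about 4 mm and q about 13 mm off. The lids had merged with the white mark rims in the image, so the diameters were wrong too. With the rims filtered out, the diameters came out right, giving the 1.6 and 0.4 mm figures above.

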